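# Set the taper gauge in the key-cabinet door gap

### The arm

A 6-joint arm with a two-finger parallel gripper is mounted at the origin on the work surface. World frame = base frame: x ahead of the robot, y to its left, z up, the work surface at z = 0. Lengths are in m, angles in rad, forces in N, time in s.
With the tool pointing down it reaches from about 0.35 to 0.975 m from the base axis. Payload 4.9 kg.
Tool frame: the origin (TCP) lies between the finger pads; the fingertips stand 19 mm ahead of it and the grasp point (between the pads) is the TCP; z points along the fingers, y is the line along which they close (so a half turn about z gives the same grasp; the last joint's range is limited). The gripper opens to 85 mm and grips with 20 to 120 N. Pads are 22 mm wide; open, the fingers measure 114 mm over their backs; the gripper's body (76 mm by 85 mm) begins 54 mm behind the grasp point. The pads swing forward as they close: fully open they stand 13 mm farther back than shut.
Start: joints at [1.127, 0.053, 1.613, -0, 1.476, -0.119], TCP at [0.199, 0.592, 0.25] pointing down, gripper open.
Joint ranges: [-3.01, 3.01], [-1.01, 2.22], [0.06, 2.58], [-1.02, 4.17], [0.09, 2.62], [-3.14, 3.14]. Speed limits (rad/s): [2.57, 2.57, 3.14, 3.14, 3.14, 3.14].

### API

Orientations are given as a rotation vector (axis times angle).
In Python, from station import ctrl gives the robot as it stands. The module is installed in compiled form; this text tells all that it offers.
- The arm moves only by the tool servo_tool, never from a script. Its argument "increments" is a list that holds one entry, the list of rows, each a list of 5 numbers: the finger opening in cm, from 0 to 8.54, then the shift along the tool's x, y, z in cm, then the turn about the tool's z in degrees. A call has 1 to 5 rows; each row is the pose to reach, as a shift and turn from the pose commanded when the call began, along the tool's axes at that moment; what a row does not reach only later rows make up. A row lasts 1/10 s, in which the tool goes at most 50 mm and 8.59 degrees, less where a joint would pass 70% of its speed; a pose out of reach is approached as far as the arm can. A call with a gripper value outside its range is refused whole. The fingers move at their own pace and stop on an object; "newtons" is the grip in N (left out, the last holds). Time passes only in rows, so rows that repeat a pose let the fingers close. It gives the time, the measured TCP pose, the force, the opening and the grip force at its end, in the units of the state.
- ctrl.get_obs(): the state, without advancing time (a new reading comes with each control period).
- ctrl.get_image(name): name is "scene" or "top" or "wrist"; returns a dict with "img" (420x560x3 uint8, red, green, blue), "fx", "fy", "cx", "cy" (pixels), "rvec" (rotation vector, rad) and "tvec" (3), from world to camera coordinates, as OpenCV has them; the wrist camera has in their place "mount" (4x4, takes a point from camera to tool coordinates, whose origin is the TCP and whose axes are the flange's). Camera axes: x right, y down, z forward; pixel columns grow to the right and rows downward; lengths in m; the calibration is good to about 2 mm. A picture is of the moment at which its call begins: read the wrist's pose just before it. There is no depth.
- ctrl.finish_job(): hands the job in; it is judged then, once.
The state is a dict: "t": time; "q": joint angles; "dq": joint speeds; "effort": joint torques, N m; "tool_pos": TCP position; "tool_rot": TCP orientation; "contact_force": force on the tool from outside, world axes, zero at the start; "wrist_torque": the same for the moment, N m; "opening": finger opening in m; "grip_force": force on a finger pad.
Only numpy, scipy, OpenCV 4.12 (cv2) and the standard library are available. Lean on these libraries where they do the work, as an engineer would, in place of code of your own. Each camera call takes 0.05 s, during which the arm holds its last target. There are 200 camera calls.

### The job

The key cabinet lies on its back with its door hung but not yet screwed tight. Take the tapered feeler gauge out of its wooden block and slide it tip down into the gap at the middle of the door's free edge, flat face against the tall stile and tapered face to the door, until it drags snugly at roughly 10 newtons (a kilogram) of downward push, without forcing it. Then leave it standing there by itself so the gap can be read, and leave the other things on the table alone.

Things in the scene. Friction and masses are not known exactly. Their poses are not given: they have to be found in the camera images.
- gauge: Tapered feeler gauge, 0.18 kg, upright in its block at the start. Origin: middle of the tip edge of its flat face; z up to the handle. Steel blade 30 mm wide (x), 95 mm long (z), flat face at y = 0, tapered face on the +y side: 4 mm thick at the tip, 1 mm more per 8 mm of length. Above it a collar 44 (x) x 34 (y) mm, z = 95 to 103 mm, centred at y = 8 mm. Steel on wood: friction 0.45 to 0.75.
- grip (a point): Grip point in the gauge's dark wooden handle, 130 mm above the tip and 8 mm to the tapered side of the flat face; axes as the gauge's. The handle is 24 (x) x 18 (y) x 50 mm (gauge z = 103 to 153 mm), centred on this point in x and y.
- rack: Fixed wooden block 90 (x) x 70 (y) x 105 mm with a central upright slot 36 (x) x 24 mm (y) in which the gauge hangs, its collar resting on the block's top. Origin: centre of its underside.
- cabinet: Fixed fir key cabinet lying on its back, 260 (x) x 280 (y) mm. Origin: centre of its underside. At its -y side a tall stile, 30 mm thick, top at 100 mm, inner face at y = -110 mm; the other three frame sides are 90 mm high, hinge strip at +y. The door's top is at 92 mm, the hollow's floor at 6 mm. A knob stands 20 mm above the door, 90 mm from the stile, 50 mm to -x.
- gap (a point): Middle of the tall stile's top inner edge, axes as the cabinet's: x along the gap, +y across it to the door. In place the gauge has these axes, flat face on y = 0. The gap starts 8 mm lower at the 20 mm thick door; at rest it is 6 to 11 mm wide (not measured) and opens into the hollow. The door is on springy hinges: pushed to +y it yields 1 mm per 9 N and springs back.
- canister: Bystander: tin screw-top canister, 68 mm across, 97 mm high, standing. Origin: centre of its underside.
- whetstone: Bystander: grey whetstone 150 (x) x 45 x 22 mm, lying. Origin: centre of its underside.
- escutcheon: Bystander: round brass escutcheon, 52 mm across, 5 mm thick, lying. Origin: centre of its underside.
- awl: Bystander: iron awl with horn-brown handle, 125 mm long along x, 18 mm high, lying. Origin: under the joint of handle and spike.
Things that resemble listed ones, but are neither listed nor needed, are in the scene too. Of the things like the gauge, leave any that is purple; of the rest the larger one is meant.

How it is judged:
On the way:
1. the gauge's tip has entered the gap, at least 12 mm below the stile's top, within 40 mm of the middle (x of gauge in the frame of gap between -0.04 and 0.04 m and y of gauge in the frame of gap between -0.003 and 0.008 m and z of gauge in the frame of gap below -0.012 m), for 0.1 s.
At the end, for the whole second after the job is handed in: The gauge stands untouched and still in the gap, tip 20 mm or more below the stile's top, within 40 mm of the middle, upright within 5 and square within 7 degrees, tip's flat edge within 8 mm of the stile, pinched snugly: 4 to 14 N between gauge and cabinet frame (x of gauge in the frame of gap between -0.04 and 0.04 m and y of gauge in the frame of gap between -0.003 and 0.008 m and z of gauge in the frame of gap below -0.02 m and angle between gauge's own z axis and vertical below 0.09 rad and angle between the y axis of gauge and the y axis of cabinet, either way round below 0.12 rad and contact force between gauge and cabinet between 4 and 14 N and linear speed of gauge below 0.01 m/s and contact force between gauge and the fingers below 0.1 N).
It fails at once if the gauge is forced: more than 22 N between the gauge and the cabinet frame (contact force between gauge and cabinet above 22 N).
It fails at once if the canister is shifted by more than 25 mm (distance of canister from where it was at the start of the episode above 0.025 m).
It fails at once if the whetstone is shifted by more than 25 mm (distance of whetstone from where it was at the start of the episode above 0.025 m).
It fails at once if the escutcheon is shifted by more than 25 mm (distance of escutcheon from where it was at the start of the episode above 0.025 m).
It fails at once if the awl is shifted by more than 25 mm (distance of awl from where it was at the start of the episode above 0.025 m).
It also fails if it takes over 51 s, if anything falls off the work surface, if the arm or the gripper's body presses on something with over 40 N, if the wrist force passes 120 N, or if a joint passes its speed limit or range.

## Working session

There is one attempt and no reset: what is moved stays moved. The work goes in short steps, Python scripts to look and compute and a tool call to move; the robot and the scene stay as the last step left them, time stands still between calls to the robot, and variables do not carry over. Pictures are saved under pics/ and viewed, at most 10 in all, crops included, and the job is handed in when it is done.

Besides the shell and the picture viewer there is one more tool, called after "Call:" as name(argument=value, ...) on one line, values as JSON. servo_tool: Moves the arm, as the interface text tells. Its arguments: {"type":"object","properties":{"increments":{"type":"array"},"newtons":{"type":"number"}},"required":["increments"]}

```bash
mkdir -p pics; cat > h.py <<'E'
import numpy as np, cv2, pickle
from scipy.spatial.transform import Rotation as R
def grab(name):
    from station import ctrl
    o=ctrl.get_obs(); d=ctrl.get_image(name); 
    if name=="wrist":
        T=np.eye(4); T[:3,:3]=R.from_rotvec(o["tool_rot"]).as_matrix(); T[:3,3]=o["tool_pos"]
        C=T@np.array(d["mount"]); d["Rwc"]=C[:3,:3]; d["c"]=C[:3,3]
    else:
        M=R.from_rotvec(np.ravel(d["rvec"])).as_matrix(); d["Rwc"]=M.T; d["c"]=-M.T@np.ravel(d["tvec"])
    return d
def save(d,f): cv2.imwrite(f,cv2.cvtColor(d["img"],cv2.COLOR_RGB2BGR))
def onz(d,uv,z):
    uv=np.atleast_2d(uv).astype(float)
    r=np.c_[(uv[:,0]-d["cx"])/d["fx"],(uv[:,1]-d["cy"])/d["fy"],np.ones(len(uv))]@d["Rwc"].T
    return d["c"]+r*((z-d["c"][2])/r[:,2])[:,None]
def proj(d,P):
    p=(np.atleast_2d(P)-d["c"])@d["Rwc"]
    return np.c_[d["fx"]*p[:,0]/p[:,2]+d["cx"],d["fy"]*p[:,1]/p[:,2]+d["cy"]]
E
python3 - <<'E'
from h import *
for n in("scene","top"):
    d=grab(n); save(d,f"pics/{n}0.png"); pickle.dump(d,open(n+"0.pkl","wb")); print(n,d["c"],d["fx"],d["Rwc"][:,2])
from station import ctrl
print(ctrl.get_obs())
E
```

```text
scene [ 1.28701765 -0.57932125  0.91465929] 533.959242938122 [-0.60707786  0.3980295  -0.68777103]
top [ 0.41703746 -0.11383014  0.96414761] 453.84783421439596 [ 0.15353428 -0.02397308 -0.98785248]
{'t': 0.1, 'q': array([ 1.12698906e+00,  5.33255266e-02,  1.61413490e+00, -6.37415341e-06,
        1.47602477e+00, -1.18999427e-01]), 'dq': array([ 3.33479060e-05,  6.25773212e-05, -4.61644301e-03, -6.68566663e-04,
       -1.60176081e-03,  1.01760146e-03]), 'effort': array([ 2.47258968e-04, -3.94899273e+01, -3.71363997e+01, -7.02999660e-05,
        3.84012747e-03,  2.59977605e-05]), 'tool_pos': array([0.1992277 , 0.59184164, 0.24917745]), 'tool_rot': array([-5.07881983e-01, -3.09974006e+00,  2.85817348e-03]), 'contact_force': array([-0.10719015, -0.01862681,  0.26228983]), 'wrist_torque': array([-0.00963762,  0.00629848,  0.01823555]), 'grip_force': 0.0, 'opening': 0.08543829227534541}
```

View pics/scene0.png

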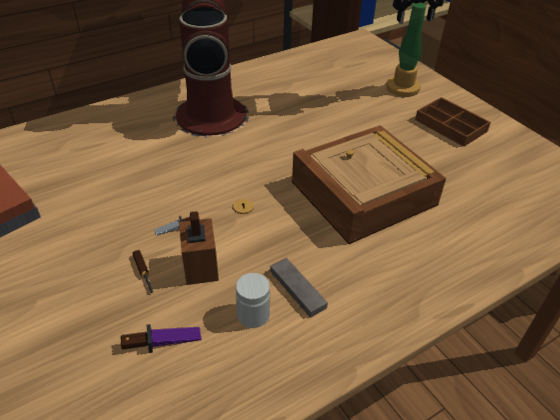

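View pics/top0.png

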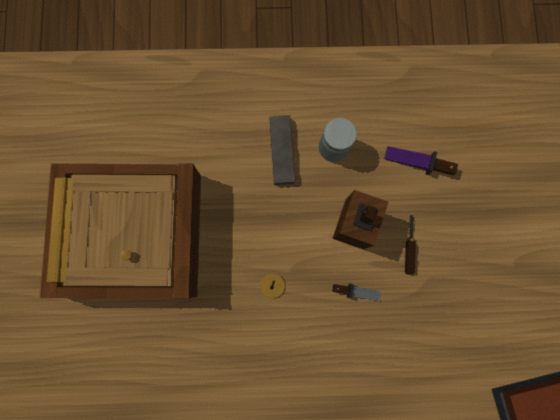

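The scene view shows the block with the upright gauge at about (197,240). The purple and small silver look-alikes lie near (160,337) and (170,228), and the cabinet is at (367,178). In the top view the gauge handle is at about (371,214), the block at (362,220), and the cabinet's stile at x≈187 (image right, world -y). The knob is at (126,255).

```bash
python3 - <<'E'
from h import *
d=pickle.load(open("top0.pkl","rb"))
print("handle",onz(d,[371,214],.163),"block top",onz(d,[[353,192],[387,202],[371,247],[336,237]],.105))
print("stile outer/inner",onz(d,[[199,164],[197,298],[176,165],[174,298]],.1))
print("others",onz(d,[[340,140],[282,150],[273,286],[410,245]],.05))
o=np.array([-.50788,-3.09974,.00286]); print(R.from_rotvec(o).as_matrix())
im=cv2.cvtColor(d["img"],cv2.COLOR_RGB2BGR)
a=cv2.resize(im[180:260,325:395],None,fx=6,fy=6,interpolation=cv2.INTER_CUBIC)
b=cv2.resize(im[155:305,150:215],None,fx=3.2,fy=3.2,interpolation=cv2.INTER_CUBIC)
c=np.zeros((480,640,3),np.uint8); c[:a.shape[0],:a.shape[1]]=a; c[:b.shape[0],425:425+b.shape[1]]=b
c=np.clip(c*1.8,0,255).astype(np.uint8); cv2.imwrite("pics/c1.png",c)
E
```

```text
handle [[ 0.53485672 -0.29783781  0.163     ]] block top [[ 0.58733364 -0.27876156  0.105     ]
 [ 0.56601542 -0.34361377  0.105     ]
 [ 0.47998332 -0.30733876  0.105     ]
 [ 0.50084419 -0.24154994  0.105     ]]
stile outer/inner [[0.65151912 0.01902047 0.1       ]
 [0.39418252 0.02318544 0.1       ]
 [0.65056541 0.06372258 0.1       ]
 [0.39544263 0.06589954 0.1       ]]
others [[ 0.70995122 -0.26797757  0.05      ]
 [ 0.69106041 -0.14569626  0.05      ]
 [ 0.41188832 -0.11945665  0.05      ]
 [ 0.48589638 -0.39937139  0.05      ]]
[[-9.47712569e-01  3.19124169e-01 -8.07454769e-04]
 [ 3.19125115e-01  9.47711046e-01 -1.71301617e-03]
 [ 2.18568943e-04 -1.88112605e-03 -9.99998207e-01]]
```

View pics/c1.png

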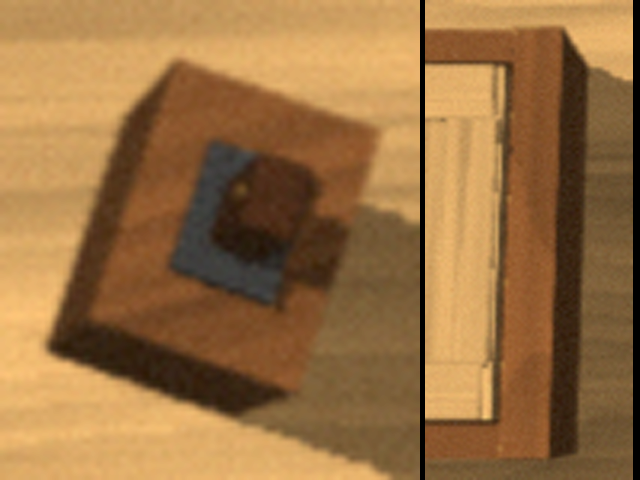

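The crop shows the block's top corners at crop (180,60), (378,130), (297,392) and (90,318), with the blue-grey collar and dark handle centred near (273,195). The stile's inner edge runs (513,62)–(498,420) and its outer edge (563,28)–(550,458).

```bash
python3 - <<'E'
from h import *
d=pickle.load(open("top0.pkl","rb"))
A=lambda p:np.array(p)/6+[325,180]
B=lambda p:(np.array(p)-[425,0])/3.2+[150,155]
b=onz(d,A([[180,60],[378,130],[297,392],[90,318]]),.105)
print(b,b.mean(0),[np.linalg.norm(b[i]-b[i-1]) for i in range(4)])
ax=(b[0]+b[1]-b[2]-b[3]);print("rack x yaw",np.degrees(np.arctan2(ax[1],ax[0])))
c=onz(d,A([[212,140],[172,267],[275,302]]),.113);print("collar",c,(c[0]+c[2])/2)
print("handle",onz(d,A([273,195]),.163))
s=onz(d,B([[563,28],[550,458],[513,62],[498,420]]),.1);print(s)
for i in(0,2):
  e=s[i]-s[i+1];print("yaw",np.degrees(np.arctan2(e[1],e[0])),np.linalg.norm(e))
E
```

```text
[[ 0.59118351 -0.28286309  0.105     ]
 [ 0.56661985 -0.34559866  0.105     ]
 [ 0.48296912 -0.31421548  0.105     ]
 [ 0.50829192 -0.24956936  0.105     ]] [ 0.5372661  -0.29806165  0.105     ] [np.float64(0.08932798599285233), np.float64(0.06737303948954908), np.float64(0.0893439925060023), np.float64(0.06942884738986786)]
rack x yaw -21.223736426345962
collar [[ 0.56333953 -0.29009452  0.113     ]
 [ 0.52293842 -0.27509925  0.113     ]
 [ 0.51095143 -0.30712076  0.113     ]] [ 0.53714548 -0.29860764  0.113     ]
handle [[ 0.53759936 -0.29710102  0.163     ]]
[[0.65229144 0.03045089 0.1       ]
 [0.39438832 0.03793555 0.1       ]
 [0.63173328 0.06070695 0.1       ]
 [0.41714139 0.06825583 0.1       ]]
yaw -1.6623263515083841 0.2580117012909419
yaw -2.014710310314212 0.21472462414826388
```

Call:
servo_tool(increments=[[[8, -3.02, -3.68, 0, 0], [8, -6.04, -7.36, 0, 0], [8, -9.06, -11.04, 0, 0], [8, -12.08, -14.72, 0, 0], [8, -15.1, -18.4, 0, 0]]])

```text
t: 0.6
tool_pos: [0.2838, 0.3679, 0.2497]
tool_rot: [-0.507, -3.1, 0.001]
contact_force: [1.3, -0.6, -0.7]
opening: 0.0802
grip_force: 0.0
```

Call:
servo_tool(increments=[[[8, -3.02, -3.68, 0, 0], [8, -6.04, -7.36, 0, 0], [8, -9.06, -11.04, 0, 0], [8, -12.08, -14.72, 0, 0], [8, -15.1, -18.4, 0, 0]]])

```text
t: 1.1
tool_pos: [0.3682, 0.1454, 0.25]
tool_rot: [0.507, 3.1, 0.0]
contact_force: [1.5, 0.7, 0.8]
opening: 0.0802
grip_force: 0.0
```

Call:
servo_tool(increments=[[[8, -3.02, -3.68, 0, 0], [8, -6.04, -7.36, 0, 0], [8, -9.06, -11.04, 0, 0], [8, -12.08, -14.72, 0, 0], [8, -15.1, -18.4, 0, 0]]])

```text
t: 1.6
tool_pos: [0.4526, -0.0774, 0.25]
tool_rot: [0.509, 3.1, 0.0]
contact_force: [1.0, 0.5, -0.8]
opening: 0.0798
grip_force: 0.0
```

Call:
servo_tool(increments=[[[6, -3.02, -3.68, 0, 8.5], [6, -6.04, -7.36, 0, 17], [6, -9.06, -11.04, 0, 25.5], [6, -12.08, -14.72, 0, 34], [6, -15.1, -18.4, 0, 42.5]]])

```text
t: 2.1
tool_pos: [0.5371, -0.2998, 0.2495]
tool_rot: [-1.605, -2.699, -0.0]
contact_force: [0.2, 0.2, 0.6]
opening: 0.06
grip_force: 0.0
```

Call:
servo_tool(increments=[[[5, 0, 0, 0, 8.5], [5, 0, 0, 0, 17], [5, 0, 0, 0, 25.5], [5, 0, 0, 0, 34], [5, 0, 0, 0, 42.5]]])

```text
t: 2.6
tool_pos: [0.5367, -0.2978, 0.2495]
tool_rot: [-2.474, -1.934, 0.001]
contact_force: [-0.0, -0.1, 0.4]
opening: 0.05
grip_force: 0.0
```

Call:
servo_tool(increments=[[[5, 0, 0, 0, 7.6], [5, 0, 0, 0, 7.6], [5, 0, 0, 0, 7.6]]])

```text
t: 2.9
tool_pos: [0.5368, -0.2978, 0.2498]
tool_rot: [-2.589, -1.778, 0.0]
contact_force: [-0.2, -0.2, -0.2]
opening: 0.0499
grip_force: 0.0
```

```bash
cat > st.py <<'E'
from h import *
from station import ctrl
o=ctrl.get_obs(); M=R.from_rotvec(o["tool_rot"]).as_matrix()
print("t",o["t"],"p",o["tool_pos"].round(4),"yaw_y",np.degrees(np.arctan2(M[1,1],M[0,1])).round(2),"zax",M[:,2].round(4),"F",np.round(o["contact_force"],2),"open",round(o["opening"],4),"grip",o["grip_force"],"q",o["q"].round(2))
E
python3 st.py; python3 - <<'E'
from h import *
d=grab("wrist"); pickle.dump(d,open("w1.pkl","wb")); save(d,"pics/w1.png")
print(d["c"],d["Rwc"][:,2],"pred handle",proj(d,[[.5372,-.298,.163],[.5372,-.298,.113]]))
E
```

```text
t 2.9 p [ 0.5368 -0.2978  0.2498] yaw_y -21.05 zax [-7.e-04  5.e-04 -1.e+00] F [-0.15 -0.17 -0.22] open 0.0499 grip 0.0 q [-0.63  0.03  1.64 -0.    1.48 -0.26]
[ 0.56077369 -0.23634016  0.37268818] [-0.09567524 -0.24388925 -0.96507216] pred handle [[281.88152686 219.41404757]
 [281.82068444 201.77900146]]
```

View pics/w1.png

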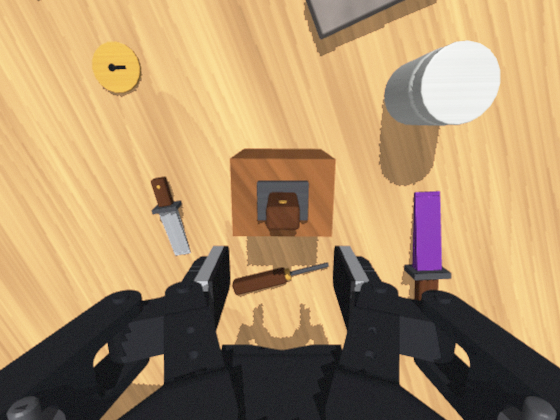

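The wrist view shows the block squarely aligned, with the handle centred at about (283,215) between the fingers, as predicted. I'm descending to grip it.

Call:
servo_tool(increments=[[[5, 0, 0, 3, 0], [5, 0, 0, 6, 0], [5, 0, 0, 9, 0], [5, 0, 0, 10.9, 0], [5, 0, 0, 10.9, 0]]], newtons=40)

```text
t: 3.45
tool_pos: [0.5349, -0.2965, 0.1371]
tool_rot: [-2.585, -1.773, 0.004]
contact_force: [-0.1, 0.2, -0.3]
opening: 0.0497
grip_force: 0.0
```

Call:
servo_tool(increments=[[[1.5, 0, 0, 0, 0], [1.5, 0, 0, 0, 0], [1.5, 0, 0, 0, 0], [1.5, 0, 0, 0, 0], [1.5, 0, 0, 0, 0]]], newtons=40)

```text
t: 3.95
tool_pos: [0.5379, -0.2986, 0.1433]
tool_rot: [2.59, 1.773, 0.002]
contact_force: [-0.5, -0.0, 4.5]
opening: 0.0235
grip_force: 41.0
```

```bash
python3 st.py
```

```text
t 3.95 p [ 0.5379 -0.2986  0.1433] yaw_y -21.2 zax [ 0.0025 -0.0018 -1.    ] F [-0.45 -0.03  4.54] open 0.0235 grip 40.96460044384003 q [-0.63  0.12  1.73 -0.    1.29 -0.26]
```

Call:
servo_tool(increments=[[[1.5, 0, 0, -2, 0], [1.5, 0, 0, -5, 0], [1.5, 0, 0, -8.5, 0], [1.5, 0, 0, -12, 0], [1.5, 0, 0, -15, 0]]])

```text
t: 4.45
tool_pos: [0.5368, -0.2978, 0.2926]
tool_rot: [2.592, 1.775, 0.0]
contact_force: [0.5, -0.3, -1.4]
opening: 0.0238
grip_force: 40.3
```

Call:
servo_tool(increments=[[[1.5, 0, 0, -2, 0], [1.5, 0, 0, -2, 0], [1.5, 0, 0, -2, 0]]])

```text
t: 4.75
tool_pos: [0.5367, -0.2977, 0.3102]
tool_rot: [-2.591, -1.774, 0.001]
contact_force: [0.3, 0.8, -3.2]
opening: 0.0231
grip_force: 40.5
```

```bash
python3 st.py; python3 - <<'E'
from h import *
from station import ctrl
o=ctrl.get_obs(); M=R.from_rotvec(o["tool_rot"]).as_matrix(); p=o["tool_pos"]
out=[]
d=grab("scene"); pickle.dump(d,open("s2.pkl","wb"))
w=grab("wrist"); pickle.dump(w,open("w2.pkl","wb"))
uv=proj(d,[p,p-[0,0,.13]]); print(uv,proj(w,[p,p-[0,0,.13]]))
u,v=uv.mean(0).astype(int); im=cv2.cvtColor(d["img"],cv2.COLOR_RGB2BGR)
a=cv2.resize(im[max(v-60,0):v+60,u-45:u+45],None,fx=4,fy=4,interpolation=cv2.INTER_CUBIC); print(u-45,max(v-60,0))
b=cv2.cvtColor(w["img"],cv2.COLOR_RGB2BGR)[:,80:480]
c=np.zeros((480,800,3),np.uint8); c[:a.shape[0],:360]=a; c[:420,380:780]=b
cv2.imwrite("pics/c2.png",c)
E
```

```text
t 4.75 p [ 0.5367 -0.2977  0.3102] yaw_y -21.21 zax [-9.e-04  7.e-04 -1.e+00] F [ 0.33  0.78 -3.16] open 0.0231 grip 40.509291887283325 q [-0.63 -0.    1.57  0.    1.58 -0.26]
[[185.19350414 155.42564591]
 [191.74958223 207.07804171]] [[282.11877939 281.42485489]
 [282.21748098 204.40456271]]
143 121
```

View pics/c2.png

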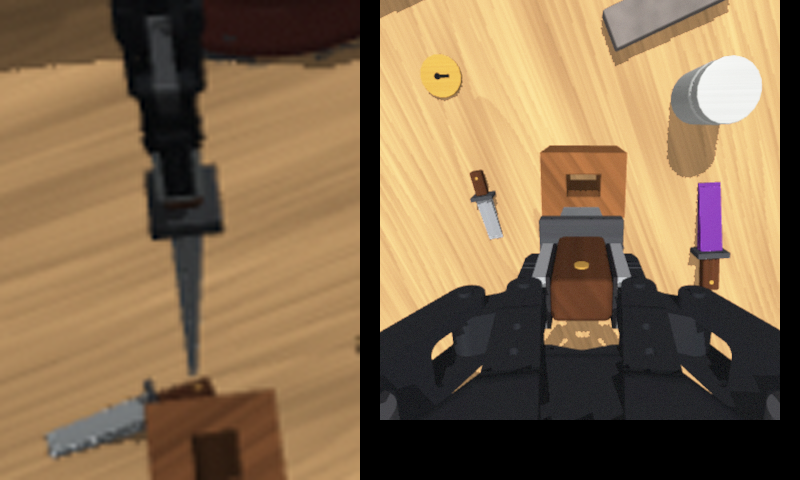

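The left crop shows the blade edge-on, with its left edge following the vertical's slope and its right edge tapering in. The right crop shows the gauge held square between the fingers, handle top at about (581,265). I'll check which side is flat numerically.

```bash
python3 - <<'E'
from h import *
d=pickle.load(open("s2.pkl","rb")); w=pickle.load(open("w2.pkl","rb"))
p=np.array([.5367,-.2977,.3102]); a=np.radians(-21.2)
for s in (1,-1):
  gx=s*np.array([np.cos(a),np.sin(a),0]); gy=s*np.array([-np.sin(a),np.cos(a),0])
  for z,t in((0,4),(88,15)):
    for y in(0,t):
      P=p+s*.015*gx+(y-8)/1000*gy+[0,0,(z-133)/1000]
      print(s,z,y,((proj(d,P)[0]-[143,121])*4).round(0))
  # collar top corners and handle top in wrist
  print("wrist collar",[ (proj(w,p+x/1000*gx+y/1000*gy+[0,0,-.0305])[0]+[300,0]).round(0) for x,y in((-22,-17),(22,-17),(22,17),(-22,17))])
  print("wrist handle top",[ (proj(w,p+x/1000*gx+y/1000*gy+[0,0,.020])[0]+[300,0]).round(0) for x,y in((-12,-9),(12,-9),(12,9),(-12,9))])
  print("wrist tip",[ (proj(w,p+x/1000*gx+(y-8)/1000*gy+[0,0,-.133])[0]+[300,0]).round(0) for x,y in((-15,0),(15,0),(15,4),(-15,4))])
b=cv2.cvtColor(w["img"],cv2.COLOR_RGB2BGR)
cv2.imwrite("pics/c3.png",cv2.resize(b[195:330,220:345],None,fx=4.4,fy=4.4,interpolation=cv2.INTER_CUBIC))
E
```

```text
1 0 0 [182. 371.]
1 0 4 [190. 370.]
1 88 0 [163. 235.]
1 88 15 [196. 232.]
wrist collar [array([541., 282.]), array([623., 282.]), array([625., 222.]), array([539., 222.])]
wrist handle top [array([550., 329.]), array([614., 329.]), array([615., 286.]), array([549., 286.])]
wrist tip [array([564., 213.]), array([600., 213.]), array([600., 208.]), array([564., 208.])]
-1 0 0 [214. 367.]
-1 0 4 [206. 368.]
-1 88 0 [198. 232.]
-1 88 15 [166. 235.]
wrist collar [array([625., 222.]), array([539., 222.]), array([541., 282.]), array([623., 282.])]
wrist handle top [array([615., 286.]), array([549., 286.]), array([550., 329.]), array([614., 329.])]
wrist tip [array([600., 194.]), array([564., 194.]), array([564., 199.]), array([600., 199.])]
```

View pics/c3.png

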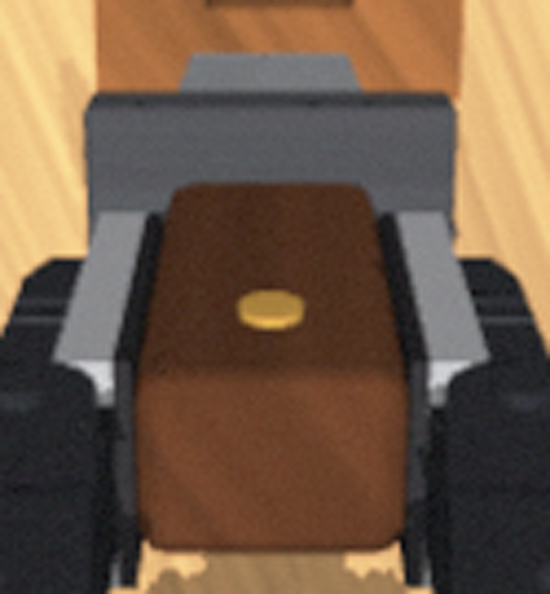

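The taper is on the +tool-x side, so the gauge isn't flipped. It hangs a few mm lower than nominal. I'm carrying it to above the gap.

Call:
servo_tool(increments=[[[1.5, 2, -0.85, 0, 0], [1.5, 5.5, -2.34, 0, 0], [1.5, 9.5, -4.05, 0, 0], [1.5, 13.5, -5.75, 0, 0], [1.5, 17.5, -7.46, 0, 0]]])

```text
t: 5.35
tool_pos: [0.5297, -0.1053, 0.3095]
tool_rot: [-2.59, -1.773, 0.002]
contact_force: [-0.1, -0.1, -2.3]
opening: 0.0233
grip_force: 40.3
```

Call:
servo_tool(increments=[[[1.5, 4, -1.7, 0, -4], [1.5, 8, -3.41, 0.5, -8], [1.5, 12, -5.11, 1.5, -12], [1.5, 15, -6.39, 2.5, -16], [1.5, 16.83, -7.17, 3.5, -19.4]]])

```text
t: 5.85
tool_pos: [0.5232, 0.0782, 0.2743]
tool_rot: [-2.248, -2.191, 0.002]
contact_force: [-0.2, 0.6, -2.5]
opening: 0.0234
grip_force: 40.3
```

Call:
servo_tool(increments=[[[1.5, 0, 0, 1, 0], [1.5, 0, 0, 1, 0], [1.5, 0, 0, 1, 0], [1.5, 0, 0, 1, 0], [1.5, 0, 0, 1, 0]]])

```text
t: 6.35
tool_pos: [0.5252, 0.0742, 0.267]
tool_rot: [2.257, 2.184, 0.001]
contact_force: [-0.2, -0.2, -3.0]
opening: 0.0234
grip_force: 40.2
```

```bash
python3 st.py; python3 - <<'E'
from h import *
from station import ctrl
p=ctrl.get_obs()["tool_pos"]
d=grab("scene"); pickle.dump(d,open("s3.pkl","wb"))
t=grab("top"); pickle.dump(t,open("t3.pkl","wb"))
w=grab("wrist"); pickle.dump(w,open("w3.pkl","wb"))
gx=np.array([1,-.031,0]);gy=np.array([.031,1,0])
f=lambda x,y,z:p+(x*gx+(y-8)*gy+np.array([0,0,z-135.5]))/1000
E=[f(15,0,0),f(15,4,0),f(15,0,88),f(15,15,88),[.5243,.0643,.1],[.5243+.05,.0643-.0016,.1]]
im=cv2.cvtColor(d["img"],cv2.COLOR_RGB2BGR); u,v=proj(d,[.5243,.0643,.13])[0].astype(int)
a=cv2.resize(im[v-65:v+65,u-50:u+50],None,fx=4,fy=4,interpolation=cv2.INTER_CUBIC)
print("scene crop pred",((proj(d,E)-[u-50,v-65])*4).round(0).tolist(),u-50,v-65)
c=np.zeros((520,800,3),np.uint8); c[:,:400]=a
b=cv2.cvtColor(w["img"],cv2.COLOR_RGB2BGR)[60:330,180:380]; c[:,410:410+385]=cv2.resize(b,(385,520),interpolation=cv2.INTER_CUBIC)
print("wrist crop pred",((proj(w,E)-[180,60])*[1.925,1.926]+[410,0]).round(0).tolist())
cv2.imwrite("pics/c4.png",c)
E
```

```text
t 6.35 p [0.5252 0.0742 0.267 ] yaw_y -1.9 zax [ 0.0011 -0.     -1.    ] F [-0.23 -0.24 -2.97] open 0.0234 grip 40.23766100406647 q [ 0.   -0.19  1.81 -0.    1.51  0.03]
scene crop pred [[220.0, 274.0], [225.0, 272.0], [234.0, 151.0], [256.0, 143.0], [197.0, 302.0], [246.0, 350.0]] 281 100
wrist crop pred [[639.0, 292.0], [639.0, 283.0], [655.0, 372.0], [656.0, 325.0], [604.0, 278.0], [705.0, 278.0]]
```

View pics/c4.png

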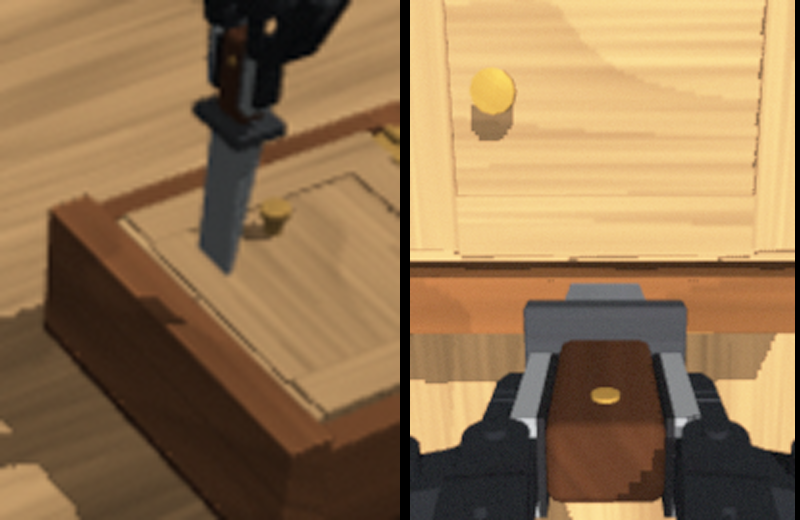

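The crop shows the tip at scene-crop (230,272), above the gap and clear of the stile. In the wrist crop the dark gap runs between rows ≈262 and 276, right where predicted (278), with the blade tip centred and square. I'll refine this from profiles.

```bash
python3 - <<'E'
from h import *
w=pickle.load(open("w3.pkl","rb")); g=w["img"].astype(float)
print(w["img"].shape)
for u in(225,250,310,335):
  c=g[188:216,u-4:u+5].mean(1)
  print(u,[(188+i,int(x[0]),int(x[2])) for i,x in enumerate(c)][3:22])
for u in (281,): 
  print("blade",[(200+i,*x.astype(int)) for i,x in enumerate(g[200:220,u-8:u+9].mean(1))])
for v,z in((196,.092),(203,.1),(203.5,.1),(207,.13),(208,.1315)): print(v,onz(w,[281,v],z))
E
```

```text
(420, 560, 3)
225 [(191, 244, 140), (192, 226, 123), (193, 219, 119), (194, 241, 138), (195, 189, 99), (196, 87, 39), (197, 73, 28), (198, 75, 30), (199, 76, 29), (200, 113, 44), (201, 126, 48), (202, 130, 51), (203, 133, 51), (204, 180, 70), (205, 201, 77), (206, 202, 77), (207, 201, 78), (208, 199, 75), (209, 199, 76)]
250 [(191, 244, 140), (192, 228, 123), (193, 236, 131), (194, 248, 146), (195, 196, 101), (196, 84, 36), (197, 72, 28), (198, 75, 29), (199, 112, 42), (200, 127, 48), (201, 125, 47), (202, 129, 50), (203, 134, 52), (204, 180, 68), (205, 191, 72), (206, 194, 73), (207, 197, 75), (208, 196, 75), (209, 196, 74)]
310 [(191, 244, 143), (192, 229, 125), (193, 239, 133), (194, 248, 147), (195, 191, 98), (196, 79, 35), (197, 68, 27), (198, 69, 29), (199, 92, 36), (200, 109, 43), (201, 115, 44), (202, 125, 49), (203, 144, 55), (204, 183, 70), (205, 196, 74), (206, 195, 75), (207, 193, 75), (208, 192, 72), (209, 191, 72)]
335 [(191, 245, 143), (192, 244, 141), (193, 244, 142), (194, 245, 144), (195, 181, 93), (196, 69, 26), (197, 69, 28), (198, 68, 26), (199, 102, 38), (200, 1
[... 682 characters left out ...]
4(117), np.int64(119), np.int64(121)), (211, np.int64(116), np.int64(118), np.int64(121)), (212, np.int64(116), np.int64(118), np.int64(121)), (213, np.int64(118), np.int64(118), np.int64(121)), (214, np.int64(117), np.int64(118), np.int64(122)), (215, np.int64(98), np.int64(100), np.int64(103)), (216, np.int64(69), np.int64(71), np.int64(73)), (217, np.int64(60), np.int64(61), np.int64(64)), (218, np.int64(61), np.int64(62), np.int64(65)), (219, np.int64(74), np.int64(75), np.int64(78))]
196 [[0.52485561 0.07051428 0.092     ]]
203 [[0.52468366 0.06555627 0.1       ]]
203.5 [[0.52466665 0.06506493 0.1       ]]
207 [[0.52482826 0.069767   0.13      ]]
208 [[0.52481177 0.06929238 0.1315    ]]
```

Measured stile edge y≈0.0648 and door edge≈0.0710, so the gap is about 6.2 mm. The 4 mm tip spans 0.0659–0.0699, centred on the gap. I'm lowering it slowly while watching the force.

Call:
servo_tool(increments=[[[1.5, 0, 0, 0.8, 0], [1.5, 0, 0, 1.8, 0], [1.5, 0, 0, 2.6, 0], [1.5, 0, 0, 2.8, 0], [1.5, 0, 0, 2.8, 0]]])

```text
t: 7.0
tool_pos: [0.5243, 0.0751, 0.2372]
tool_rot: [-2.255, -2.185, 0.002]
contact_force: [-0.2, -0.1, -2.1]
opening: 0.0235
grip_force: 40.3
```

Call:
servo_tool(increments=[[[1.5, 0, 0, 0.2, 0], [1.5, 0, 0, 0.4, 0], [1.5, 0, 0, 0.6, 0], [1.5, 0, 0, 0.8, 0], [1.5, 0, 0, 0.8, 0]]])

```text
t: 7.5
tool_pos: [0.5246, 0.075, 0.2299]
tool_rot: [-2.256, -2.186, 0.001]
contact_force: [0.5, 0.1, -2.5]
opening: 0.0232
grip_force: 40.3
```

```bash
python3 st.py
```

```text
t 7.5 p [0.5246 0.075  0.2299] yaw_y -1.81 zax [-6.e-04 -0.e+00 -1.e+00] F [ 0.53  0.09 -2.51] open 0.0232 grip 40.30608057975769 q [ 0.   -0.16  1.85 -0.    1.45  0.03]
```

Call:
servo_tool(increments=[[[1.5, -0.05, 0, 0, 0], [1.5, -0.1, 0, 0, 0], [1.5, -0.1, 0, 0, 0], [1.5, -0.1, 0, 0, 0]]])

```text
t: 7.9
tool_pos: [0.5248, 0.074, 0.2304]
tool_rot: [2.256, 2.186, 0.0]
contact_force: [0.8, 0.5, -3.2]
opening: 0.0237
grip_force: 40.3
```

Call:
servo_tool(increments=[[[1.5, -0.05, 0, 0, 0], [1.5, -0.05, 0, 0, 0], [1.5, -0.05, 0, 0, 0], [1.5, -0.05, 0, 0, 0]]])

```text
t: 8.3
tool_pos: [0.5247, 0.0735, 0.2303]
tool_rot: [2.256, 2.186, -0.0]
contact_force: [-0.5, -0.8, -2.0]
opening: 0.0234
grip_force: 40.3
```

```bash
python3 st.py
```

```text
t 8.3 p [0.5247 0.0735 0.2303] yaw_y -1.81 zax [-0. -0. -1.] F [-0.52 -0.84 -2.04] open 0.0234 grip 40.30521512031555 q [-0.   -0.16  1.85 -0.    1.45  0.03]
```

Call:
servo_tool(increments=[[[1.5, 0, 0, 0.2, 0], [1.5, 0, 0, 0.4, 0], [1.5, 0, 0, 0.6, 0], [1.5, 0, 0, 0.8, 0], [1.5, 0, 0, 0.8, 0]]])

```text
t: 8.8
tool_pos: [0.5245, 0.0735, 0.2218]
tool_rot: [-2.256, -2.186, 0.001]
contact_force: [-0.1, 0.5, -2.4]
opening: 0.0238
grip_force: 40.3
```

Call:
servo_tool(increments=[[[1.5, -0.05, 0, 0, 0], [1.5, -0.05, 0, 0, 0], [1.5, -0.05, 0, 0, 0]]])

```text
t: 9.1
tool_pos: [0.5248, 0.073, 0.2225]
tool_rot: [2.256, 2.186, 0.0]
contact_force: [-0.4, -0.4, -2.1]
opening: 0.0236
grip_force: 40.3
```

Call:
servo_tool(increments=[[[1.5, -0.05, 0, 0, 0], [1.5, -0.05, 0, 0, 0], [1.5, -0.05, 0, 0, 0]]])

```text
t: 9.4
tool_pos: [0.5247, 0.0725, 0.2223]
tool_rot: [2.256, 2.186, 0.0]
contact_force: [0.4, -0.7, -2.7]
opening: 0.0235
grip_force: 40.3
```

```bash
python3 st.py
```

```text
t 9.4 p [0.5247 0.0725 0.2223] yaw_y -1.81 zax [ 0.  0. -1.] F [ 0.43 -0.65 -2.65] open 0.0235 grip 40.30453026294708 q [-0.   -0.16  1.86  0.    1.44  0.03]
```

Call:
servo_tool(increments=[[[1.5, -0.05, 0, 0, 0], [1.5, -0.05, 0, 0, 0], [1.5, -0.05, 0, 0, 0]]])

```text
t: 9.7
tool_pos: [0.5247, 0.0721, 0.2223]
tool_rot: [-2.256, -2.186, -0.0]
contact_force: [-0.2, 0.3, -1.2]
opening: 0.0238
grip_force: 40.3
```

Call:
servo_tool(increments=[[[1.5, -0.05, 0, 0, 0], [1.5, -0.05, 0, 0, 0], [1.5, -0.05, 0, 0, 0]]])

```text
t: 10.0
tool_pos: [0.5247, 0.0718, 0.2223]
tool_rot: [-2.256, -2.186, -0.001]
contact_force: [-0.6, 2.1, -1.4]
opening: 0.0239
grip_force: 40.3
```

Call:
servo_tool(increments=[[[1.5, 0.03, 0, 0.2, 0], [1.5, 0.03, 0, 0.4, 0], [1.5, 0.03, 0, 0.6, 0], [1.5, 0.03, 0, 0.8, 0], [1.5, 0.03, 0, 0.8, 0]]])

```text
t: 10.5
tool_pos: [0.5245, 0.0719, 0.2137]
tool_rot: [-2.256, -2.186, 0.0]
contact_force: [0.4, 1.3, -2.4]
opening: 0.0235
grip_force: 40.3
```

Call:
servo_tool(increments=[[[1.5, 0, 0, 0.1, 0], [1.5, 0, 0, 0.2, 0], [1.5, 0, 0, 0.2, 0], [1.5, 0, 0, 0.2, 0]]])

```text
t: 10.9
tool_pos: [0.5247, 0.0719, 0.2122]
tool_rot: [-2.256, -2.186, -0.0]
contact_force: [-0.1, 2.5, -2.2]
opening: 0.0234
grip_force: 40.4
```

```bash
python3 st.py
```

```text
t 10.9 p [0.5247 0.0719 0.2122] yaw_y -1.81 zax [-0.e+00  1.e-04 -1.e+00] F [-0.07  2.45 -2.19] open 0.0234 grip 40.350966453552246 q [-0.   -0.15  1.87  0.    1.42  0.03]
```

Call:
servo_tool(increments=[[[1.5, 0.02, 0, 0.1, 0], [1.5, 0.02, 0, 0.2, 0], [1.5, 0.02, 0, 0.2, 0]]])

```text
t: 11.2
tool_pos: [0.5247, 0.072, 0.2101]
tool_rot: [2.256, 2.186, -0.0]
contact_force: [0.7, 0.9, -2.0]
opening: 0.0238
grip_force: 40.4
```

Call:
servo_tool(increments=[[[1.5, 0, 0, 0.1, 0], [1.5, 0, 0, 0.2, 0], [1.5, 0, 0, 0.2, 0]]])

```text
t: 11.5
tool_pos: [0.5247, 0.072, 0.2081]
tool_rot: [-2.256, -2.186, 0.0]
contact_force: [0.2, 1.8, -2.4]
opening: 0.0237
grip_force: 40.4
```

Call:
servo_tool(increments=[[[1.5, 0, 0, 0.1, 0], [1.5, 0, 0, 0.2, 0], [1.5, 0, 0, 0.2, 0]]])

```text
t: 11.8
tool_pos: [0.5248, 0.072, 0.2064]
tool_rot: [2.256, 2.186, 0.0]
contact_force: [-0.6, 1.9, -2.0]
opening: 0.0235
grip_force: 40.6
```

Call:
servo_tool(increments=[[[1.5, 0, 0, 0.1, 0], [1.5, 0, 0, 0.2, 0], [1.5, 0, 0, 0.2, 0]]])

```text
t: 12.1
tool_pos: [0.5249, 0.072, 0.2046]
tool_rot: [2.256, 2.186, 0.001]
contact_force: [0.2, 0.6, 0.4]
opening: 0.0232
grip_force: 40.8
```

Call:
servo_tool(increments=[[[1.5, 0, 0, 0.1, 0], [1.5, 0, 0, 0.2, 0], [1.5, 0, 0, 0.2, 0]]])

```text
t: 12.4
tool_pos: [0.5251, 0.072, 0.2028]
tool_rot: [2.256, 2.185, 0.001]
contact_force: [0.0, 0.9, 3.5]
opening: 0.0235
grip_force: 41.1
```

```bash
python3 st.py
```

```text
t 12.4 p [0.5251 0.072  0.2028] yaw_y -1.81 zax [ 0.0012 -0.     -1.    ] F [0.04 0.89 3.51] open 0.0235 grip 41.107420921325684 q [-0.   -0.14  1.88 -0.    1.4   0.03]
```

Call:
servo_tool(increments=[[[1.5, 0, 0, 0.1, 0], [1.5, 0, 0, 0.15, 0], [1.5, 0, 0, 0.15, 0]]])

```text
t: 12.7
tool_pos: [0.5251, 0.072, 0.2014]
tool_rot: [2.256, 2.185, 0.001]
contact_force: [-0.2, 2.4, 4.1]
opening: 0.0235
grip_force: 41.3
```

Call:
servo_tool(increments=[[[1.5, 0, 0, 0.1, 0], [1.5, 0, 0, 0.1, 0], [1.5, 0, 0, 0.1, 0]]])

```text
t: 13.0
tool_pos: [0.5252, 0.072, 0.2005]
tool_rot: [2.256, 2.185, 0.002]
contact_force: [-0.1, 2.4, 5.4]
opening: 0.0237
grip_force: 41.4
```

```bash
python3 st.py
```

```text
t 13.0 p [0.5252 0.072  0.2005] yaw_y -1.81 zax [ 0.0014  0.     -1.    ] F [-0.07  2.41  5.39] open 0.0237 grip 41.43212378025055 q [-0.   -0.14  1.88  0.    1.4   0.03]
```

Call:
servo_tool(increments=[[[1.5, 0.01, 0, 0.05, 0], [1.5, 0.01, 0, 0.1, 0], [1.5, 0.01, 0, 0.15, 0], [1.5, 0.01, 0, 0.15, 0]]])

```text
t: 13.4
tool_pos: [0.5253, 0.0721, 0.1994]
tool_rot: [2.255, 2.185, 0.002]
contact_force: [-0.4, 1.5, 7.6]
opening: 0.0234
grip_force: 41.5
```

Call:
servo_tool(increments=[[[1.5, 0, 0, 0, 0], [1.5, 0, 0, 0, 0]]])

```text
t: 13.6
tool_pos: [0.5253, 0.0721, 0.1994]
tool_rot: [2.255, 2.185, 0.002]
contact_force: [-0.7, 1.3, 7.8]
opening: 0.0235
grip_force: 41.5
```

Call:
servo_tool(increments=[[[1.5, 0, 0, 0, 0]]])

```text
t: 13.7
tool_pos: [0.5253, 0.0721, 0.1994]
tool_rot: [2.255, 2.185, 0.002]
contact_force: [-0.7, 1.1, 7.7]
opening: 0.0234
grip_force: 41.5
```

About 10 N of push reached. I'm releasing.

Call:
servo_tool(increments=[[[3, 0, 0, 0, 0], [4.5, 0, 0, 0, 0], [6, 0, 0, 0, 0], [6, 0, 0, 0, 0], [6, 0, 0, 0, 0]]])

```text
t: 14.2
tool_pos: [0.5245, 0.072, 0.1979]
tool_rot: [-2.256, -2.186, 0.001]
contact_force: [-0.8, -0.1, 0.3]
opening: 0.0599
grip_force: 0.0
```

Call:
servo_tool(increments=[[[6, 0, 0, -1.5, 0], [6, 0, 0, -4, 0], [6, 0, 0, -7.5, 0], [6, 0, 0, -11, 0], [6, 0, 0, -14, 0]]])

```text
t: 14.7
tool_pos: [0.5249, 0.0721, 0.3419]
tool_rot: [2.255, 2.185, 0.003]
contact_force: [1.2, 0.2, 0.3]
opening: 0.06
grip_force: 0.0
```

Call:
servo_tool(increments=[[[6, 0, 0, 0, 0], [6, 0, 0, 0, 0], [6, 0, 0, 0, 0]]])

```text
t: 15.0
tool_pos: [0.5242, 0.0721, 0.3373]
tool_rot: [-2.255, -2.185, 0.002]
contact_force: [0.8, 0.0, -0.5]
opening: 0.0602
grip_force: 0.0
```

```bash
python3 st.py; python3 - <<'E'
from h import *
d=grab("scene"); w=grab("wrist"); pickle.dump(w,open("w5.pkl","wb"))
im=cv2.cvtColor(d["img"],cv2.COLOR_RGB2BGR); u,v=proj(d,[.5243,.0643,.13])[0].astype(int)
a=cv2.resize(im[v-65:v+65,u-50:u+50],None,fx=4,fy=4,interpolation=cv2.INTER_CUBIC)
c=np.zeros((520,800,3),np.uint8); c[:,:400]=a
b=cv2.cvtColor(w["img"],cv2.COLOR_RGB2BGR)[60:330,180:380]; c[:,410:410+385]=cv2.resize(b,(385,520),interpolation=cv2.INTER_CUBIC)
cv2.imwrite("pics/c5.png",c)
gx=np.array([1,-.031,0]);gy=np.array([.031,1,0]);g=np.array([.5247,.0648,.1-.036])
P=[g+(x*gx+y*gy+np.array([0,0,z]))/1000 for x,y,z in((-22,25,103),(22,25,103),(22,-9,103),(-12,17,153),(12,17,153))]
print(((proj(w,P)-[180,60])*[1.925,1.926]+[410,0]).round(0).tolist())
E
```

```text
t 15.0 p [0.5242 0.0721 0.3373] yaw_y -1.81 zax [-0.0018  0.     -1.    ] F [ 0.78  0.03 -0.53] open 0.0602 grip 0.0 q [-0.   -0.21  1.72  0.    1.64  0.03]
[[562.0, 221.0], [653.0, 221.0], [651.0, 288.0], [579.0, 260.0], [637.0, 260.0]]
```

View pics/c5.png

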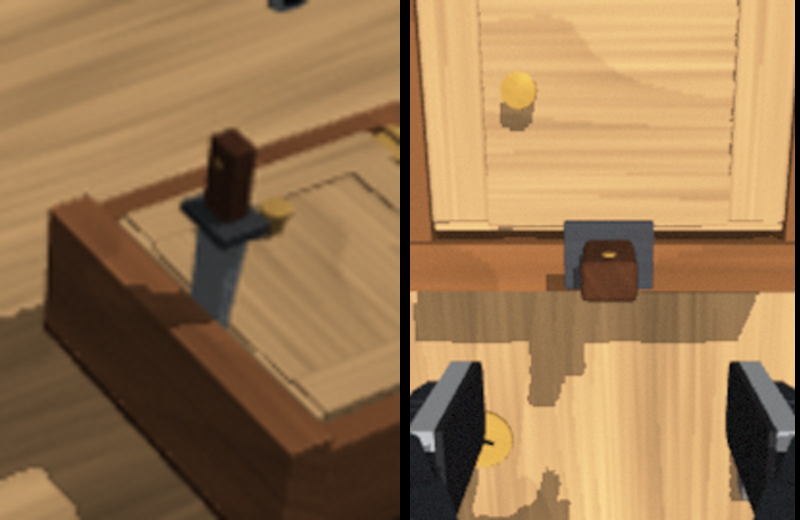

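The gauge stands by itself in the gap. Its collar is at (564–653, 221–290) in the wrist crop, against a predicted (562–653, 221–288), so it is upright and square, and the fingers are clear. I'm handing in.

```bash
python3 -c "
from station import ctrl
print(ctrl.finish_job())"
```

```text
the job is handed in; nothing more can be done
None
```

The job is handed in: the gauge stands upright and untouched in the middle of the gap, pushed in with about 10 N and its tip roughly 36 mm below the stile's top. The arm did not touch the other things on the table. The hand-in returned no verdict, and the pinch force after release could not be measured.

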